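# Jack up the sieve shaker and hold it for a foot change

### The job

The rubber feet under the lug side of the sieve shaker are worn and a colleague is about to change them: set the red lever jack on the bench under the shaker's lug, square to the machine, pushed in until its nose stops against the shaker's side wall, so that the saddle stands under the yellow lift pad. Then pump the jack's handle until the shaker's feet on that side hang about 5 mm or more clear of the bench, and finish with the handle held fully down: this jack does not keep a load up by itself, so do not let go - the job ends while you are holding. Lift the shaker by its pad with the jack only, and leave the jars, the tin, the wrench and the two new feet where they are.

Things in the scene. Friction and masses are not known exactly. Their poses are not given: they have to be found in the camera images.
- shaker: sieve shaker, 6 to 10 kg: green housing 300 x 300 mm, walls from 22 to 120 mm above the bench, on four rubber feet, sieve stack in the middle up to 325 mm. Origin: centre of the footprint, on the bench; z up. The +y wall (plane y = 150 mm) carries the lug with the lift pad. Pushed up at the pad it tips about its two feet on the -y side (y = -130 mm); it does not slide
- lift_pad (a point): centre of the lower face of the yellow lift pad, a disc 38 mm across under the lug, 118 mm above the bench at rest; at x = 0, y = 183 mm in the shaker's frame (33 mm out from the wall). The lug is a dark plate 76 mm wide reaching 55 mm out from the wall, top at 132 mm; a yellow spot with a black dot on its top marks the pad's centre
- near_foot (a point): underside of one of the two shaker feet on the lug side (both rise together): height 0 at rest; its height is the clearance under the feet
- jack: red ratchet lever jack, 0.84 kg, loose. Origin: centre of the underside of its base plate (150 x 80 x 10 mm); z up, +x to the nose; the handle reaches back over -x. Two side cheeks, 56 mm over their outer faces, x = -72 to 18 mm, top at 86 mm: grip across them from above at x = -45 mm (the raised handle lies between them, its top below 95 mm there); that place is 120 mm behind the nose
- jack_nose (a point): middle of the jack's front face (nose block 60 mm wide, 39 mm high): x = 75 mm, z = 24 mm in the jack's frame. With the nose against the shaker's wall and the jack square to it, the saddle (33 mm behind the nose) is right under the pad in depth; sideways it must be lined up with the pad
- jack_ram: the jack's ram: origin at the centre of the top of its steel saddle (34 mm across), at x = 42 mm, y = 0 in the jack's frame. Starts 94 to 104 mm high. A full handle stroke drives it up 10 to 16 mm in 5 mm notches; free, it stays there; loaded, it sinks back off the pad as the handle rises. 2 or 3 full strokes: the last holds the feet 6 to 11 mm up; if only 2 mm, let the handle up, press again
- jack_handle (a joint): pump handle angle: 0 = fully up (a spring returns it there within 0.5 s when let go), 0.5 rad = fully down on its stop. Turns about a pin at x = -6 mm, z = 60 mm in the jack's frame; slopes 0.25 rad up to the rear at 0, 0.25 rad down at 0.5. Pressing at the grip takes 2 to 3 N while the saddle is free, 8 to 17 N with the shaker on it
- handle_grip (a point): point on the handle's axis in the middle of its black rubber grip (21 mm thick, 60 mm long), 145 mm from the pivot pin: press down here from above with closed fingers. 96 mm above the bench when up, 24 mm when fully down
- jar0: bystander: sample jar, 74 mm across, 80 mm tall with a yellow lid; origin at the centre of its underside
- jar1: bystander: sample jar, 74 mm across, 80 mm tall with a yellow lid; origin at the centre of its underside
- jar2: bystander: sample jar, 74 mm across, 80 mm tall with a yellow lid; origin at the centre of its underside
- new_foot0: bystander: new rubber foot, 42 mm across, 26 mm tall; origin at the centre of its underside
- new_foot1: bystander: the other new rubber foot, like the first
- wrench: bystander: steel wrench lying flat on the bench; origin at the middle of its underside
- tin: bystander: aluminium moisture tin, 83 mm across, 42 mm tall; origin at the centre of its underside

How it is judged:
By the outcome, as a careful person would: the job done as asked, in the order asked, and still so for the second after the job is handed in, while the arm keeps its last pose, push and grip.
It also fails if it takes over 64 s, if anything falls off the work surface, if the arm or the gripper's body presses on something with over 40 N, if the wrist force passes 120 N, or if a joint passes its speed limit or range.

### The arm

A 7-joint arm with a two-finger parallel gripper is mounted at the origin on the work surface. World frame = base frame: x ahead of the robot, y to its left, z up, the work surface at z = 0. Lengths are in m, angles in rad, forces in N, time in s.
With the tool pointing down it reaches from about 0.425 to 0.925 m from the base axis. Payload 6.8 kg.
Tool frame: the origin (TCP) lies on the centre line of the jaws, within the pads' length; the fingertips stand 11 mm ahead of it and the grasp point (between the pads) lies 8 mm behind it; z points along the fingers, y is the direction in which the jaws open and shut (so a half turn about z gives the same grasp; the last joint's range is limited). The gripper opens to 85 mm and grips with 20 to 120 N. Pads are 22 mm wide; open, the fingers measure 114 mm over their backs; the gripper's body (76 mm by 85 mm) begins 54 mm behind the grasp point. The pads swing forward as they close: fully open they stand 13 mm farther back than shut.
Start: joints at [-0.108, 0.477, 0.022, 1.555, -0.011, 1.109, -0.083], TCP at [0.675, 0, 0.219] pointing down, gripper open.
Joint ranges: [-2.96, 2.96], [-0.34, 2.1], [-1.41, 1.46], [0.24, 2.44], [-1.37, 4.51], [0.17, 1.92], [-2.96, 2.96]. Speed limits (rad/s): [2.39, 2.39, 3.14, 3.14, 3.14, 3.14, 3.14].

### API

Orientations are given as a rotation vector (axis times angle).
In Python, from bench import r gives the robot as it stands.
- The arm moves only by the tool send_rows, never from a script. Its argument "deltas" is a list of rows, each a list of 7 numbers: the opening, from 0 (shut) to 1 (fully open), then the shift along the tool's x, y, z as a fraction of full scale, then the turn, a rotation vector about the tool's x, y, z as a fraction of full scale. In form: [[hand, x, y, z, ax, ay, az], ...]. A call has 1 to 20 rows; each row is the pose to reach, as a shift and turn from the pose commanded when the call began, along the tool's axes at that moment, turning the shorter way round; what a row does not reach only later rows make up. Full scale, the value 1, is 150 mm for a shift and 180 degrees for a turn. A row lasts 1/12 s, in which the tool goes at most 41.7 mm and 7.16 degrees, less where a joint would pass 70% of its speed; a pose out of reach is approached as far as the arm can. A call with a number of a shift or a turn outside -1 to 1 is refused whole. A call with a gripper value outside its range is refused whole. The fingers move at their own pace and stop on an object; "squeeze" is the grip in N (left out, the last holds). Time passes only in rows, so rows that repeat a pose let the fingers close. It gives the time, the measured TCP pose, the force and the opening at its end, in the units of the state.
- r.get_obs(): the state, without advancing time (a new reading comes with each control period).
- r.grab_frame(name): name is "scene" or "side" or "wrist"; returns a dict with "pixels" (384x512x3 uint8, red, green, blue), "camera_matrix" (3x3 intrinsics, pixels), "rvec" (rotation vector, rad) and "tvec" (3), from world to camera coordinates, as OpenCV has them. Camera axes: x right, y down, z forward; pixel columns grow to the right and rows downward; lengths in m; the calibration is good to about 2 mm. A picture is of the moment at which its call begins. There is no depth.
- r.hand_in(): hands the job in, once; it reports no verdict.
The state is a dict: "clock": time; "joints": joint angles; "qvel": joint speeds; "tau": joint torques, N m; "tcp_pos": TCP position; "orientation": TCP orientation; "contact_force": force on the tool from outside, world axes, zero at the start; "moment": the same for the moment, N m; "grip_width": finger opening in m.
Only numpy, scipy, OpenCV 4.12 (cv2) and the standard library are available. Lean on these libraries where they do the work, as an engineer would, in place of code of your own. Each camera call takes 0.05 s, during which the arm holds its last target. There are 200 camera calls.

## Working session

There is one attempt and no reset: what is moved stays moved. The work goes in short steps, Python scripts to look and compute and a tool call to move; the robot and the scene stay as the last step left them, time stands still between calls to the robot, and variables do not carry over. Pictures are saved under pics/ and viewed, about 8 in all and at most 12, crops included, and the job is handed in when it is done.

Besides the shell and the picture viewer there is one more tool, called in YAML: its name, and indented under it one key for each argument. send_rows: Moves the arm, as the interface text tells. Shift numbers are shares of 150 mm and turn numbers shares of 180 degrees, none past 1 either way. Its arguments: {"type":"object","properties":{"deltas":{"type":"array","items":{"type":"array","items":{"type":"number"}}},"squeeze":{"type":"number"}},"required":["deltas"]}

```bash
mkdir -p pics; cat > h.py <<'E'
import numpy as np, cv2, json
from bench import r
def grab(n,tag):
    f=r.grab_frame(n); cv2.imwrite(f'pics/{tag}.png',cv2.cvtColor(f['pixels'],cv2.COLOR_RGB2BGR))
    json.dump({k:np.asarray(f[k]).tolist() for k in('camera_matrix','rvec','tvec')},open(f'pics/{tag}.json','w')); return f
def cam(tag):
    d=json.load(open(f'pics/{tag}.json')); K=np.array(d['camera_matrix']);R=cv2.Rodrigues(np.array(d['rvec']))[0];t=np.array(d['tvec']).reshape(3)
    return K,R,t
def ray(tag,uv):
    K,R,t=cam(tag); c=-R.T@t; v=R.T@np.linalg.inv(K)@np.array([*uv,1.]); return c,v/np.linalg.norm(v)
def atz(tag,uv,z):
    c,v=ray(tag,uv); return c+v*(z-c[2])/v[2]
def tri(*obs):
    A=np.zeros((3,3));b=np.zeros(3);L=[]
    for tag,uv in obs:
        c,v=ray(tag,uv);P=np.eye(3)-np.outer(v,v);A+=P;b+=P@c;L.append((c,P))
    x=np.linalg.solve(A,b); return x,[round(1e3*np.linalg.norm(P@(x-c)),1) for c,P in L]
def proj(tag,X):
    K,R,t=cam(tag); p=K@(R@np.array(X)+t); return p[:2]/p[2]
E
python3 - <<'E'
from h import *
a=[grab(n,n+'0')['pixels'] for n in('scene','side','wrist')]
print(r.get_obs())
for n in('scene0','side0','wrist0'):
    K,R,t=cam(n);print(n,K[0,0],-R.T@t)
def up(n): return cv2.resize(cv2.imread(f'pics/{n}0.png'),(800,600),interpolation=cv2.INTER_CUBIC)
for n in('scene','side'): cv2.imwrite(f'pics/{n}0u.png',up(n))
E
```

```text
{'clock': 0.15, 'joints': array([-0.10810961,  0.47761296,  0.02237512,  1.55622451, -0.01149193,
        1.10929634, -0.08314118]), 'qvel': array([-0.00267448, -0.00281403,  0.00019884, -0.00435873,  0.00148146,
        0.00017272,  0.00129768]), 'tau': array([ 1.55385478e-03, -5.96924365e+01,  1.60940632e+00, -2.81490952e+01,
        1.26662746e-02,  6.56643446e-03,  5.58682734e-05]), 'tcp_pos': array([ 6.74523578e-01, -2.14372520e-05,  2.17747722e-01]), 'orientation': array([-2.22083634e+00, -2.22075756e+00,  1.69521547e-03]), 'contact_force': array([ 0.20264219, -0.34454684, -0.15141299]), 'moment': array([ 0.05480131,  0.0338807 , -0.03194194]), 'grip_width': 0.08529804954131247}
scene0 452.9576626486799 [0.94574826 0.5660436  1.06946084]
side0 453.26800538311875 [ 0.51244122 -0.58673504  0.95346875]
wrist0 332.50014899108265 [0.67554614 0.06475979 0.37245437]
```

View pics/scene0u.png

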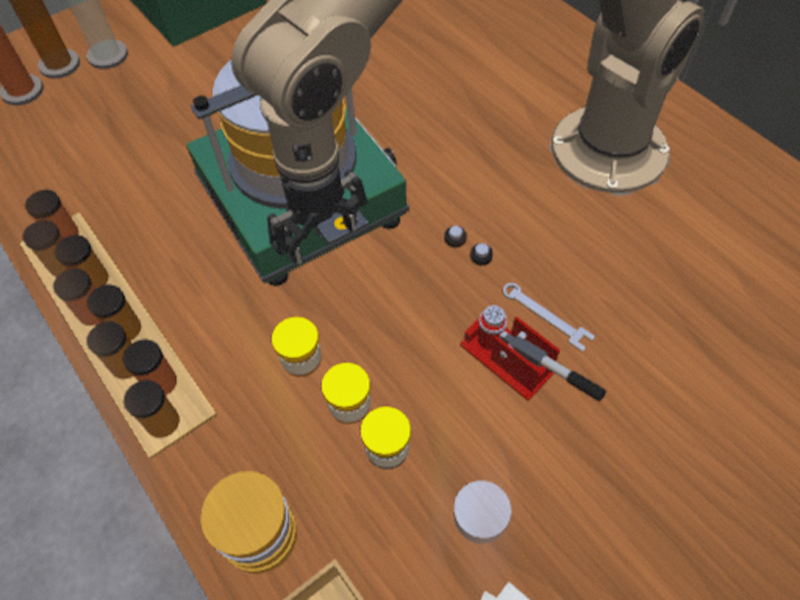

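View pics/side0u.png

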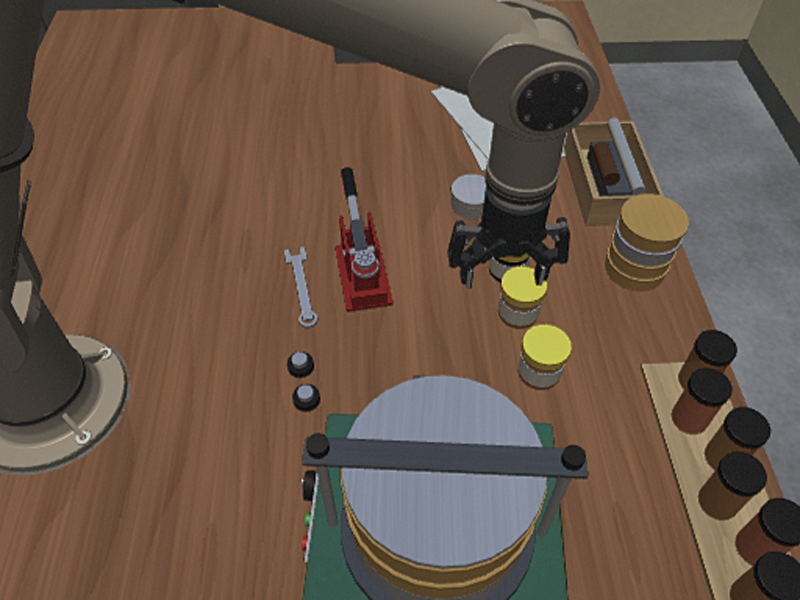

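Scene view (800 px): jack at (510,355), its handle end at (600,392), lug's yellow spot at (342,222), jars at (296,345), (347,390) and (386,440). Side view: jack at (362,270), shaker at the bottom, lug hidden behind the sieves. I'll crop both for detail.

```bash
python3 - <<'E'
import cv2,numpy as np
s=cv2.imread('pics/scene0.png');d=cv2.imread('pics/side0.png');w=cv2.imread('pics/wrist0.png')
def c(im,x,y,W,H,k): return cv2.resize(im[y:y+H,x:x+W],(W*k,H*k),interpolation=cv2.INTER_CUBIC)
a=c(s,285,185,110,75,4) # 440x300
b=c(d,205,100,60,100,4) # 240x400
e=c(s,120,80,145,110,4) #580x... 
cv=np.zeros((600,800,3),np.uint8)
a=c(s,290,190,100,70,4);cv[:280,:400]=a
b=c(d,205,100,60,100,4);cv[:400,400:640]=b
e=c(s,160,115,100,75,4);cv[300:600,:400]=e
cv2.imwrite('pics/crop1.png',cv)
cv2.imwrite('pics/w0u.png',cv2.resize(w,(768,576)))
E
```

```text
(no output)
```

View pics/crop1.png

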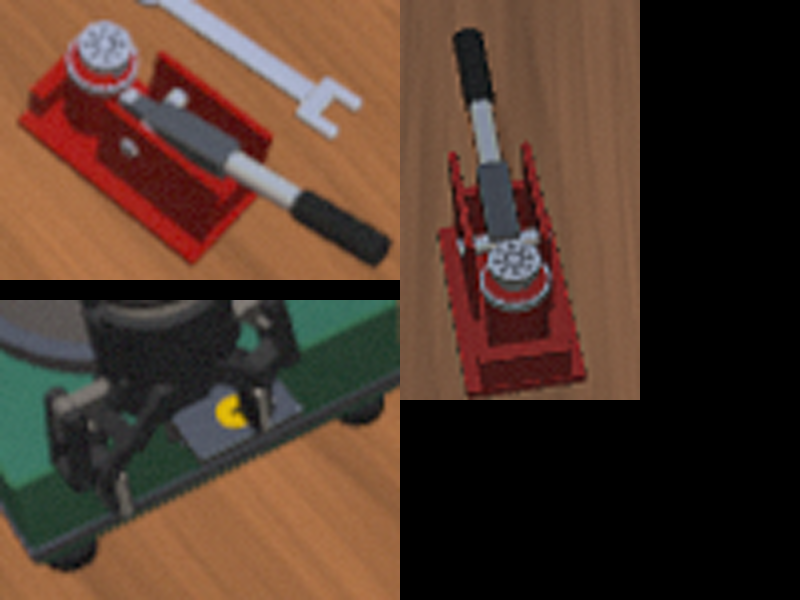

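View pics/w0u.png

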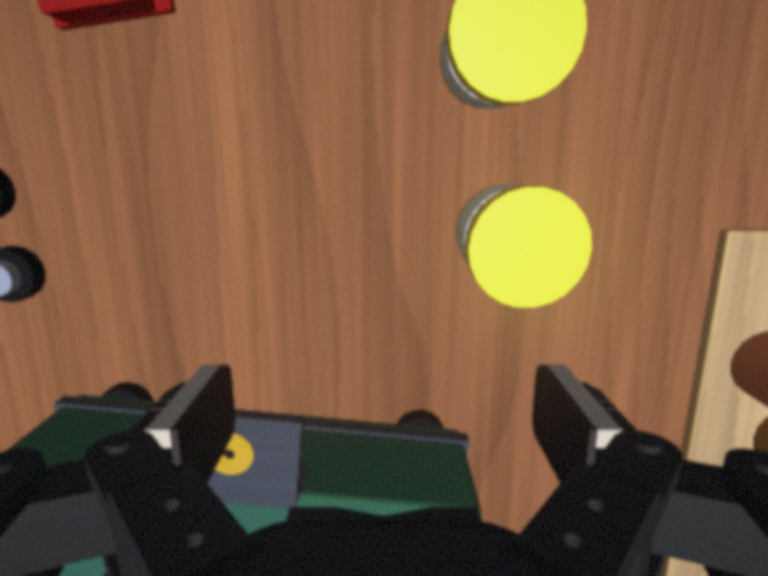

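Crops: saddle at scene (316,201) and side (233,165), grip end at scene (384.5,252.5) and side (222,109). In the wrist view the pad dot is at (230,455)/1.5 and the wall's lower edge runs from (58,400) to (467,437). Two jars are just ahead of the lug.

```bash
python3 - <<'E'
from h import *
np.set_printoptions(precision=4,suppress=True)
W=lambda u,v:('wrist0',(u/1.5,v/1.5)); S=lambda u,v:('scene0',(290+u/4,190+v/4)); E=lambda u,v:('scene0',(160+u/4,115+(v-300)/4)); D=lambda u,v:('side0',(205+(u-400)/4,100+v/4))
print('dot',tri(W(230,455),E(236,412)), atz(*W(230,455),.132),atz(*E(236,412),.132))
print('lug outer corner',tri(W(301,422),E(205,460)),atz(*W(301,422),.132))
print('wallL',atz(*W(58,403),.022),'R',atz(*W(467,440),.022), 'sceneR',atz(*E(38,557),.022),tri(W(467,440),E(38,557)))
print('saddle',tri(S(105,45),D(513,260)))
print('gripend',tri(S(383,250),D(468,33)))
print('cheek',tri(S(272,138),D(453,153)))
print('cheek other top rear', atz(*D(527,145),.086))
print('front',atz(*D(470,395),0),atz(*D(585,380),0),'frontS',atz(*S(22,122),.0),'rearS',atz(*S(192,262),0.0))
for n,p in(('jarA',(296,337)),('jarB',(346,385)),('jarC',(386,431)),('tin',(482,508))): print(n,atz('scene0',(p[0]*.64,p[1]*.64),.08 if n!='tin' else .042))
for n,p in(('jarA',(531,247)),('jarB',(518,33))): print(n,'w',atz(*W(*p),.08))
for n,p in(('nf',(455,232)),('nf',(482,250)),('wr',(510,290)),('wr',(585,340))): print(n,atz('scene0',(p[0]*.64,p[1]*.64),.02))
E
```

```text
dot (array([ 0.5795, -0.1116,  0.1036]), [np.float64(2.8), np.float64(2.8)]) [ 0.5914 -0.0948  0.132 ] [ 0.5884 -0.0896  0.132 ]
lug outer corner (array([ 0.6326, -0.0633,  0.1463]), [np.float64(2.9), np.float64(2.9)]) [ 0.6312 -0.0746  0.132 ]
wallL [ 0.4229 -0.122   0.022 ] R [ 0.7419 -0.1541  0.022 ] sceneR [ 0.728 -0.148  0.022] (array([ 0.7349, -0.1295,  0.0551]), [np.float64(3.4), np.float64(3.4)])
saddle (array([0.4908, 0.1861, 0.0932]), [np.float64(1.4), np.float64(1.4)])
gripend (array([0.4626, 0.3923, 0.1036]), [np.float64(2.1), np.float64(2.1)])
cheek (array([0.451 , 0.2948, 0.0829]), [np.float64(2.2), np.float64(2.2)])
cheek other top rear [0.5031 0.2956 0.086 ]
front [0.4593 0.1503 0.    ] [0.5359 0.1592 0.    ] frontS [0.529  0.1604 0.    ] rearS [0.5096 0.3048 0.    ]
jarA [0.7588 0.0161 0.08  ]
jarB [0.7446 0.1344 0.08  ]
jarC [0.7413 0.2318 0.08  ]
tin [0.6953 0.3981 0.042 ]
jarA w [0.7632 0.0115 0.08  ]
jarB w [0.7472 0.127  0.08  ]
nf [ 0.3931 -0.0205  0.02  ]
nf [0.3811 0.0418 0.02  ]
wr [0.3999 0.1378 0.02  ]
wr [0.3689 0.2899 0.02  ]
```

send_rows:
  deltas:
    - [1,0.04,-0.2,-0.1,0,0,0]
    - [1,0.08,-0.4,-0.2,0,0,0]
    - [1,0.13,-0.5,-0.27,0,0,0]
    - [1,0.13,-0.5,-0.27,0,0,0]
    - [1,0.13,-0.5,-0.27,0,0,0]
    - [1,0.13,-0.5,-0.27,0,0,0]

```text
clock: 0.65
tcp_pos: [0.6003, 0.0192, 0.2586]
orientation: [2.221, 2.221, -0.0]
contact_force: [0.3, -0.2, -0.7]
grip_width: 0.0856
```

```bash
python3 -c "
from h import *
grab('wrist','wrist1');print(r.get_obs()['tcp_pos'])"
```

```text
[0.60034002 0.01897425 0.2582215 ]
```

send_rows:
  deltas:
    - [1,0.2,-0.15,0,0,0,0]
    - [1,0.4,-0.3,0,0,0,0]
    - [1,0.6,-0.45,0,0,0,0]
    - [1,0.8,-0.6,0,0,0,0]
    - [1,0.95,-0.75,0,0,0,0]
    - [1,1,-0.8,0,0,0,0]
    - [1,1,-0.8,0,0,0,0]
    - [1,1,-0.8,0,0,0,0]
    - [1,1,-0.8,0,0,0,0]

```text
clock: 1.45
tcp_pos: [0.4813, 0.1679, 0.2586]
orientation: [2.224, 2.218, -0.001]
contact_force: [0.1, -0.1, 0.2]
grip_width: 0.0854
```

```bash
python3 -c "
from h import *
print(r.get_obs()['tcp_pos'])
w=grab('wrist','wrist2')['pixels'];s=grab('scene','scene2')['pixels']
w1=cv2.imread('pics/wrist1.png')
w2=cv2.imread('pics/wrist2.png');s=cv2.imread('pics/scene2.png')
def c(im,x,y,W,H,o): return cv2.resize(im[y:y+H,x:x+W],o,interpolation=cv2.INTER_CUBIC)
cv=np.zeros((600,800,3),np.uint8)
cv[:300,:400]=cv2.resize(w1,(400,300)); cv[:300,400:]=cv2.resize(w2,(400,300))
cv[300:,:400]=c(s,160,115,100,75,(400,300)); 
cv2.imwrite('pics/mix.png',cv)"
```

```text
[0.48131034 0.16788034 0.2586261 ]
```

View pics/mix.png

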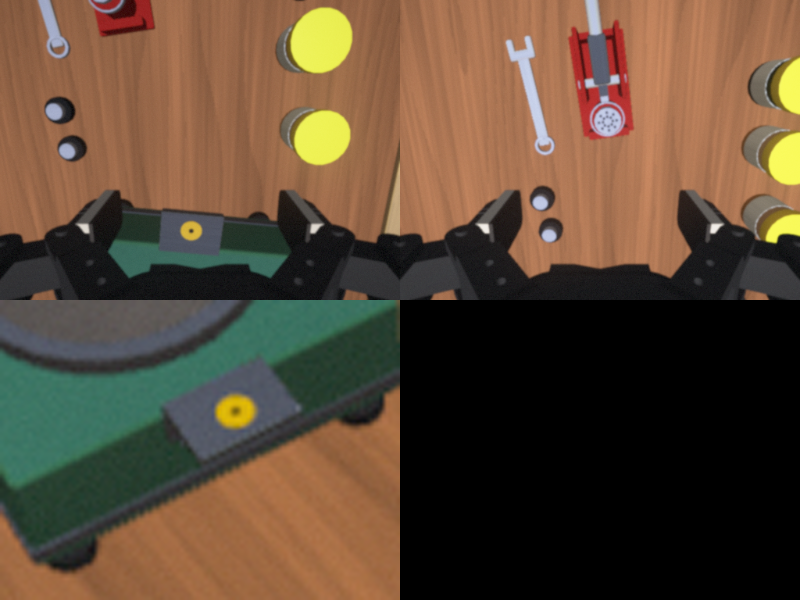

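Left top: the lug is clear, with the dot at about (191,231) of the half-tile. Right top: the jack seen from above, saddle at (607,121). Bottom: scene dot at (236,410). I'll enlarge the wrist crops.

```bash
python3 -c "
from h import *
w1=cv2.imread('pics/wrist1.png');w2=cv2.imread('pics/wrist2.png')
def c(im,x,y,W,H,o): return cv2.resize(im[y:y+H,x:x+W],o,interpolation=cv2.INTER_CUBIC)
cv=np.zeros((600,800,3),np.uint8)
cv[:248]=c(w1,130,255,258,80,(800,248))
cv[250:600,:400]=c(w2,200,0,114,100,(400,350)) 
cv[250:600,400:]=c(w2,200,90,114,100,(400,350)) 
cv2.imwrite('pics/mix2.png',cv)"
```

```text
(no output)
```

View pics/mix2.png

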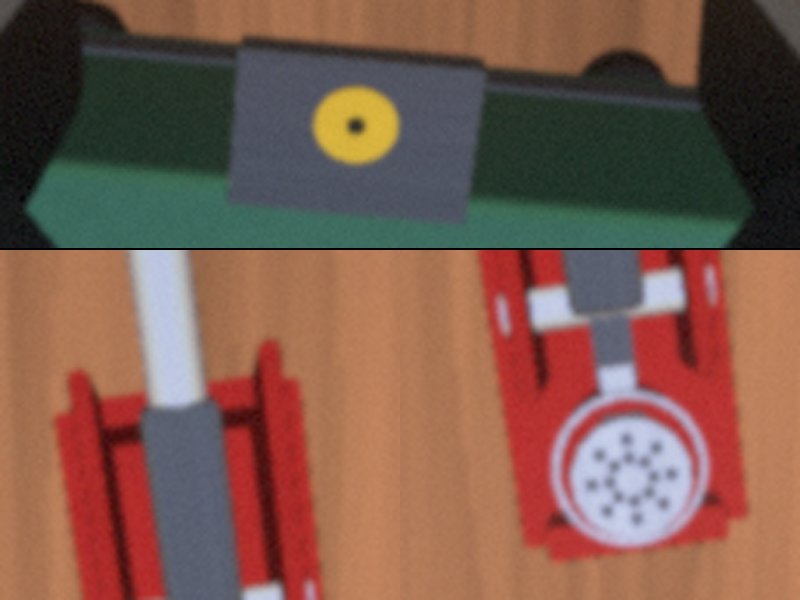

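```bash
python3 - <<'E'
from h import *
np.set_printoptions(precision=4,suppress=True)
A=lambda u,v:('wrist1',(130+u/3.1,255+v/3.1)); B=lambda u,v:('wrist2',(200+u/3.509,(v-250)/3.509)); C=lambda u,v:('wrist2',(200+(u-400)/3.509,90+(v-250)/3.509))
E=lambda u,v:('scene2',(160+u/4,115+(v-300)/4)); S=lambda u,v:('scene0',(290+u/4,190+v/4));D=lambda u,v:('side0',(205+(u-400)/4,100+v/4))
print('dot',tri(A(356,126),E(236,411)),atz(*A(356,126),.132),atz(*E(236,411),.132))
def yaw(p,q): d=q-p; return np.round([np.arctan2(d[1],d[0]),np.linalg.norm(d)],4)
a,b=[atz(*A(*p),.132) for p in((241,50),(485,70))];print('lug outer',a,b,yaw(a,b))
a,b=[atz(*A(*p),.132) for p in((230,202),(467,222))];print('lug inner',a,b,yaw(a,b))
a,b=[atz(*A(*p),.12) for p in((60,160),(740,218))];print('wall top',a,b,yaw(a,b))
a,b=[atz(*A(*p),.022) for p in((90,48),(690,100))];print('trim',a,b,yaw(a,b))
a,b=[atz(*E(*p),.132) for p in((207,460),(300,408))];print('lugouter scene',a,b,yaw(b,a))
print('saddle',tri(C(631,481),S(105,45),D(513,260)),atz(*C(631,481),.097))
l,r_=[atz(*B(*p),.086) for p in((80,372),(270,343))];print('cheeks',l,r_,(l+r_)/2,yaw(l,r_))
l,r_=[atz(*B(*p),.01) for p in((57,415),(297,378))];print('baserear',l,r_,(l+r_)/2,yaw(l,r_)); m=(l+r_)/2
l,r_=[atz(*C(*p),.01) for p in((528,545),(747,515))];print('basefront',l,r_,(l+r_)/2,yaw(l,r_),yaw(m,(l+r_)/2)+[np.pi/2,0])
E
```

```text
dot (array([ 0.5914, -0.0862,  0.1412]), [np.float64(2.0), np.float64(2.0)]) [ 0.5914 -0.0944  0.132 ] [ 0.5879 -0.0902  0.132 ]
lug outer [ 0.5568 -0.0684  0.132 ] [ 0.6307 -0.0752  0.132 ] [-0.0909  0.0742]
lug inner [ 0.5514 -0.1215  0.132 ] [ 0.6263 -0.1289  0.132 ] [-0.0979  0.0753]
wall top [ 0.4946 -0.1145  0.12  ] [ 0.7177 -0.1365  0.12  ] [-0.0982  0.2242]
trim [ 0.4761 -0.1271  0.022 ] [ 0.73   -0.1516  0.022 ] [-0.0964  0.2551]
lugouter scene [ 0.6256 -0.0692  0.132 ] [ 0.5536 -0.0661  0.132 ] [-0.0434  0.072 ]
saddle (array([0.4915, 0.1847, 0.0944]), [np.float64(2.1), np.float64(2.6), np.float64(0.7)]) [0.4925 0.1834 0.097 ]
cheeks [0.4533 0.2918 0.086 ] [0.5022 0.2985 0.086 ] [0.4777 0.2952 0.086 ] [0.1365 0.0493]
baserear [0.4389 0.2929 0.01  ] [0.5155 0.3036 0.01  ] [0.4772 0.2983 0.01  ] [0.139  0.0774]
basefront [0.4591 0.1472 0.01  ] [0.536  0.1577 0.01  ] [0.4976 0.1525 0.01  ] [0.1362 0.0777] [0.139  0.1472]
```

send_rows:
  deltas:
    - [1,0.2,0,0.1,0,0,-0.02]
    - [1,0.4,0,0.3,0,0,-0.044]
    - [1,0.6,0,0.5,0,0,-0.044]
    - [1,0.68,0,0.6,0,0,-0.044]
    - [1,0.68,0,0.6,0,0,-0.044]
    - [1,0.68,0,0.6,0,0,-0.044]
    - [1,0.68,0,0.6,0,0,-0.044]

```text
clock: 2.13
tcp_pos: [0.4814, 0.2699, 0.1697]
orientation: [2.065, 2.366, 0.001]
contact_force: [0.5, -0.6, 0.9]
grip_width: 0.0855
```

send_rows:
  deltas:
    - [1,0,0,0.2,0,0,0]
    - [1,0,0,0.4,0,0,0]
    - [1,0,0,0.55,0,0,0]
    - [1,0,0,0.67,0,0,0]
    - [1,0,0,0.73,0,0,0]
    - [1,0,0,0.73,0,0,0]
    - [1,0,0,0.73,0,0,0]
    - [0,0,0,0.73,0,0,0]
    - [0,0,0,0.73,0,0,0]
    - [0,0,0,0.73,0,0,0]
    - [0,0,0,0.73,0,0,0]
    - [0,0,0,0.73,0,0,0]
    - [0,0,0,0.73,0,0,0]
  squeeze: 50

```text
clock: 3.22
tcp_pos: [0.4802, 0.2718, 0.0611]
orientation: [2.063, 2.369, 0.002]
contact_force: [-3.4, -1.4, 7.9]
grip_width: 0.0546
```

send_rows:
  deltas:
    - [0,0,0,-0.06,0,0,0]
    - [0,0,0,-0.13,0,0,0]
    - [0,0,0,-0.13,0,0,0]
    - [0,-0.1,0.04,-0.13,0,0,0.01]
    - [0,-0.25,0.1,-0.13,0,0,0.02]
    - [0,-0.4,0.17,-0.13,0,0,0.03]
    - [0,-0.55,0.23,-0.13,0,0,0.04]
    - [0,-0.66,0.28,-0.13,0,0,0.05]
    - [0,-0.715,0.305,-0.13,0,0,0.06]
    - [0,-0.715,0.305,-0.13,0,0,0.075]
    - [0,-0.715,0.305,-0.13,0,0,0.075]
    - [0,-0.715,0.305,-0.13,0,0,0.075]
    - [0,-0.715,0.305,-0.13,0,0,0.075]

```text
clock: 4.3
tcp_pos: [0.5395, 0.1728, 0.0789]
orientation: [-2.324, -2.113, -0.0]
contact_force: [0.6, -0.1, -8.0]
grip_width: 0.0543
```

```bash
python3 -c "
from h import *
o=r.get_obs();print(o['tcp_pos'],cv2.Rodrigues(o['orientation'])[0].round(4),o['contact_force'],o['grip_width'])"
```

```text
[0.53951405 0.17281644 0.07886491] [[ 9.460e-02  9.955e-01 -5.000e-04]
 [ 9.955e-01 -9.460e-02  6.000e-04]
 [ 6.000e-04 -6.000e-04 -1.000e+00]] [ 0.594419   -0.13933787 -7.98260512] 0.05429091111190998
```

send_rows:
  deltas:
    - [0,-0.1,0.08,0,0,0,0.001]
    - [0,-0.25,0.2,0,0,0,0.001]
    - [0,-0.4,0.31,0,0,0,0.001]
    - [0,-0.53,0.41,0,0,0,0.001]
    - [0,-0.62,0.48,0,0,0,0.001]
    - [0,-0.65,0.505,0,0,0,0.001]
    - [0,-0.65,0.505,0,0,0,0.001]
    - [0,-0.65,0.505,0.06,0,0,0.001]
    - [0,-0.65,0.505,0.1,0,0,0.001]
    - [0,-0.65,0.505,0.12,0,0,0.001]
    - [0,-0.65,0.505,0.12,0,0,0.001]
    - [0,-0.65,0.505,0.12,0,0,0.001]

```text
clock: 5.3
tcp_pos: [0.6054, 0.0701, 0.0613]
orientation: [-2.326, -2.109, -0.002]
contact_force: [-3.0, 4.8, -0.1]
grip_width: 0.0542
```

```bash
python3 -c "
from h import *
o=r.get_obs();print(o['tcp_pos'],cv2.Rodrigues(o['orientation'])[0].round(4),o['contact_force'],o['grip_width'])
for n in('wrist','scene','side'): grab(n,n+'3')
def c(im,x,y,W,H,o): return cv2.resize(im[y:y+H,x:x+W],o,interpolation=cv2.INTER_CUBIC)
w,s,d=[cv2.imread(f'pics/{n}3.png') for n in('wrist','scene','side')]
cv=np.zeros((600,800,3),np.uint8)
cv[:300,:400]=cv2.resize(w,(400,300));cv[:300,400:]=c(s,160,110,160,120,(400,300));cv[300:,:400]=c(d,180,130,160,120,(400,300))
cv2.imwrite('pics/mix3.png',cv)"
```

```text
[0.60541694 0.07014807 0.06132948] [[ 9.750e-02  9.952e-01 -4.000e-04]
 [ 9.952e-01 -9.750e-02  1.900e-03]
 [ 1.900e-03 -6.000e-04 -1.000e+00]] [-3.03668739  4.81296158 -0.09442214] 0.054157883910461904
```

View pics/mix3.png

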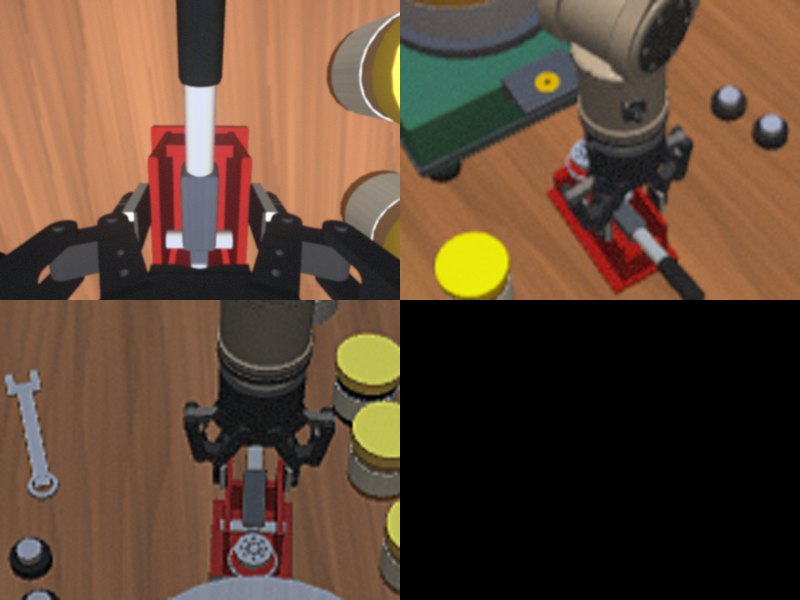

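The jack sits symmetrically in the jaws and flat on the bench; the saddle is at side tile (253,549) and the way to the lug is clear. I'll check the saddle's lateral position, then slide it in.

```bash
python3 - <<'E'
from h import *
np.set_printoptions(precision=4,suppress=True)
s=atz('side3',(180+253/2.5,130+249/2.5),.097);print(s)
a,b=[atz('wrist3',(u*1.28,v*1.28),.01) for u,v in((150,128),(250,128))];print(a,b)
o=np.array([.0968,.9953]);x=np.array([.9953,-.0968]);P=np.array([.590,-.0925])
for q in(s[:2],[.6054,.0701]): print(np.dot(np.array(q)-P,x),np.dot(np.array(q)-P,o))
E
```

```text
[ 0.5971 -0.0194  0.097 ]
[0.5696 0.1017 0.01  ] [0.6496 0.0938 0.01  ]
-5.8260574697049255e-05 0.0734590708035725
-0.0004120599999999191 0.16332649999999999
```

send_rows:
  deltas:
    - [0,-0.06,0,0,0,0,0]
    - [0,-0.14,0,0,0,0,0]
    - [0,-0.22,0,0,0,0,0]
    - [0,-0.29,0,0,0,0,0]
    - [0,-0.35,0,0,0,0,0]
    - [0,-0.4,0,0,0,0,0]
    - [0,-0.43,0,0,0,0,0]
    - [0,-0.43,0,0,0,0,0]
    - [0,-0.43,0,0,0,0,0]

```text
clock: 6.2
tcp_pos: [0.5996, 0.001, 0.0612]
orientation: [2.331, 2.104, -0.002]
contact_force: [-1.2, -3.4, 1.1]
grip_width: 0.0542
```

send_rows:
  deltas:
    - [0,-0.01,0,0,0,0,0]
    - [0,-0.02,0,0,0,0,0]
    - [0,-0.03,0,0,0,0,0]
    - [0,-0.035,0,0,0,0,0]
    - [0,-0.04,0,0,0,0,0]
    - [0,-0.04,0,0,0,0,0]
    - [0,-0.04,0,0,0,0,0]

```text
clock: 6.78
tcp_pos: [0.5993, -0.0007, 0.0612]
orientation: [-2.327, -2.109, -0.003]
contact_force: [0.6, 5.0, 2.2]
grip_width: 0.0544
```

send_rows:
  deltas:
    - [0,-0.01,0,0,0,0,0]
    - [0,-0.015,0,0,0,0,0]
    - [0,-0.015,0,0,0,0,0]

```text
clock: 7.03
tcp_pos: [0.5991, -0.003, 0.0612]
orientation: [-2.327, -2.109, -0.003]
contact_force: [0.8, 5.1, 2.1]
grip_width: 0.0544
```

send_rows:
  deltas:
    - [0,-0.01,0,0,0,0,0]
    - [0,-0.015,0,0,0,0,0]
    - [0,-0.015,0,0,0,0,0]

```text
clock: 7.28
tcp_pos: [0.5989, -0.0053, 0.0612]
orientation: [-2.327, -2.109, -0.003]
contact_force: [-0.3, 4.7, 2.4]
grip_width: 0.0542
```

send_rows:
  deltas:
    - [0,-0.01,0,0,0,0,0]
    - [0,-0.015,0,0,0,0,0]
    - [0,-0.015,0,0,0,0,0]

```text
clock: 7.53
tcp_pos: [0.5989, -0.0057, 0.0612]
orientation: [-2.326, -2.109, -0.006]
contact_force: [0.4, 9.2, 1.6]
grip_width: 0.0544
```

send_rows:
  deltas:
    - [0,-0.01,0,0,0,0,0]
    - [0,-0.015,0,0,0,0,0]
    - [0,-0.015,0,0,0,0,0]

```text
clock: 7.78
tcp_pos: [0.5989, -0.0058, 0.0614]
orientation: [-2.324, -2.109, -0.008]
contact_force: [1.2, 13.8, 1.2]
grip_width: 0.0544
```

```bash
python3 -c "
from h import *
o=r.get_obs();print(o['tcp_pos'],cv2.Rodrigues(o['orientation'])[0].round(4),o['contact_force'],o['grip_width'])
for n in('wrist','scene','side'): grab(n,n+'4')
def c(im,x,y,W,H,o): return cv2.resize(im[y:y+H,x:x+W],o,interpolation=cv2.INTER_CUBIC)
w,s,d=[cv2.imread(f'pics/{n}4.png') for n in('wrist','scene','side')]
cv=np.zeros((600,800,3),np.uint8)
cv[:300,:400]=cv2.resize(w,(400,300));cv[:300,400:]=c(s,160,110,160,120,(400,300));cv[300:,:400]=c(d,180,130,160,120,(400,300))
cv2.imwrite('pics/mix4.png',cv)"
```

```text
[ 0.59889096 -0.00576599  0.06137605] [[ 0.0966  0.9953  0.0017]
 [ 0.9953 -0.0966  0.0061]
 [ 0.0063  0.0011 -1.    ]] [ 1.2230666  13.83956861  1.19499596] 0.05436572803723604
```

View pics/mix4.png

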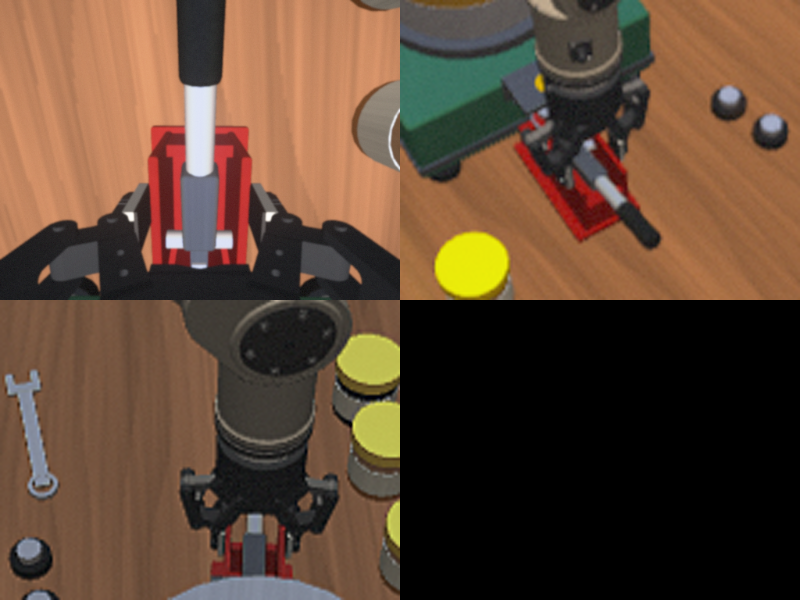

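send_rows:
  deltas:
    - [0,0.01,0,0,0,0,0]
    - [0,0.02,0,0,0,0,0]
    - [1,0.02,0,0,0,0,0]
    - [1,0.02,0,0,0,0,0]
    - [1,0.02,0,0,0,0,0]
    - [1,0.02,0,0,0,0,0]
    - [1,0.02,0,0,0,0,0]
    - [1,0.02,0,0,0,0,0]
    - [1,0.02,0,-0.15,0,0,0]
    - [1,0.02,0,-0.35,0,0,0]
    - [1,0.02,0,-0.55,0,0,0]
    - [1,0.02,0,-0.7,0,0,0]
    - [0,0.2,0,-0.7,0,0,0]
    - [0,0.4,0,-0.7,0,0,0]
    - [0,0.6,0,-0.7,0,0,0]
    - [0,0.7,0,-0.7,0,0,0]
    - [0,0.7,0,-0.7,0,0,0]
    - [0,0.7,0,-0.7,0,0,0]
    - [0,0.7,0,-0.7,0,0,0]

```text
clock: 9.52
tcp_pos: [0.6085, 0.0906, 0.1657]
orientation: [2.332, 2.105, -0.002]
contact_force: [-0.5, -0.1, -0.0]
grip_width: 0.0008
```

```bash
python3 -c "
from h import *
o=r.get_obs();print(o['tcp_pos'],cv2.Rodrigues(o['orientation'])[0].round(4),o['contact_force'],o['grip_width'])
for n in('wrist','scene','side'): grab(n,n+'5')
def c(im,x,y,W,H,o): return cv2.resize(im[y:y+H,x:x+W],o,interpolation=cv2.INTER_CUBIC)
w,s,d=[cv2.imread(f'pics/{n}5.png') for n in('wrist','scene','side')]
cv=np.zeros((600,800,3),np.uint8)
cv[:300,:400]=cv2.resize(w,(400,300));cv[:300,400:]=c(s,160,110,160,120,(400,300));cv[300:,:400]=c(d,180,130,160,120,(400,300));cv[300:,400:]=c(s,190,130,80,60,(400,300))
cv2.imwrite('pics/mix5.png',cv)"
```

```text
[0.60847305 0.09061595 0.16570376] [[ 1.021e-01  9.948e-01 -6.000e-04]
 [ 9.948e-01 -1.021e-01 -1.400e-03]
 [-1.400e-03 -4.000e-04 -1.000e+00]] [-0.52323646 -0.09461022 -0.02886242] 0.0007983080909548378
```

View pics/mix5.png

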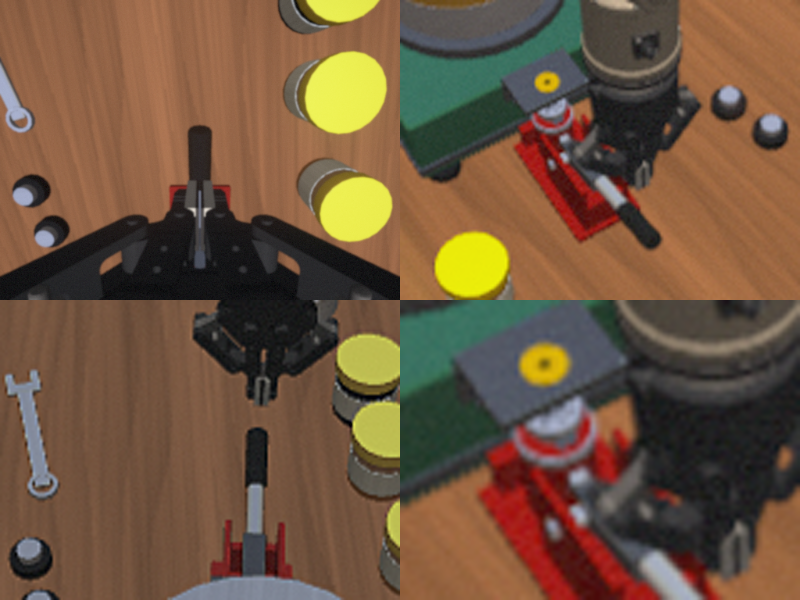

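Jack stayed put; the saddle is under the lug near the pad spot and the closed fingertips are in line with the grip. First stroke.

send_rows:
  deltas:
    - [0,0.03,0,0.1,0,0,0]
    - [0,0.03,0,0.2,0,0,0]
    - [0,0.03,0,0.3,0,0,0]
    - [0,0.03,0,0.36,0,0,0]
    - [0,0.03,0,0.42,0,0,0]
    - [0,0.03,0,0.48,0,0,0]
    - [0,0.03,0,0.54,0,0,0]
    - [0,0.03,0,0.6,0,0,0]
    - [0,0.03,0,0.66,0,0,0]
    - [0,0.03,0,0.71,0,0,0]
    - [0,0.03,0,0.75,0,0,0]
    - [0,0.03,0,0.78,0,0,0]
    - [0,0.03,0,0.8,0,0,0]
    - [0,0.03,0,0.8,0,0,0]

```text
clock: 10.83
tcp_pos: [0.609, 0.0972, 0.0455]
orientation: [-2.33, -2.107, 0.0]
contact_force: [0.0, 2.5, 2.3]
grip_width: 0.0001
```

send_rows:
  deltas:
    - [0,0,0,0.02,0,0,0]
    - [0,0,0,0.03,0,0,0]
    - [0,0,0,0.03,0,0,0]

```text
clock: 11.08
tcp_pos: [0.609, 0.097, 0.0414]
orientation: [2.33, 2.107, 0.0]
contact_force: [1.0, 1.6, 3.2]
grip_width: -0.0002
```

send_rows:
  deltas:
    - [0,0,0,0.02,0,0,0]
    - [0,0,0,0.04,0,0,0]
    - [0,0,0,0.04,0,0,0]

```text
clock: 11.33
tcp_pos: [0.6089, 0.0967, 0.035]
orientation: [2.33, 2.107, -0.001]
contact_force: [0.8, 1.3, 3.4]
grip_width: 0.0001
```

```bash
python3 -c "
from h import *
for n in('wrist','scene','side'): grab(n,n+'6')
def c(im,x,y,W,H,o): return cv2.resize(im[y:y+H,x:x+W],o,interpolation=cv2.INTER_CUBIC)
w,s,d=[cv2.imread(f'pics/{n}6.png') for n in('wrist','scene','side')]
cv=np.zeros((600,800,3),np.uint8)
cv[:300,:400]=c(w,156,100,200,150,(400,300));cv[:300,400:]=c(s,200,130,80,60,(400,300));cv[300:,:400]=c(d,240,160,80,60,(400,300));cv[300:,400:]=c(s,160,135,80,60,(400,300))
cv2.imwrite('pics/mix6.png',cv)"
```

```text
(no output)
```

View pics/mix6.png

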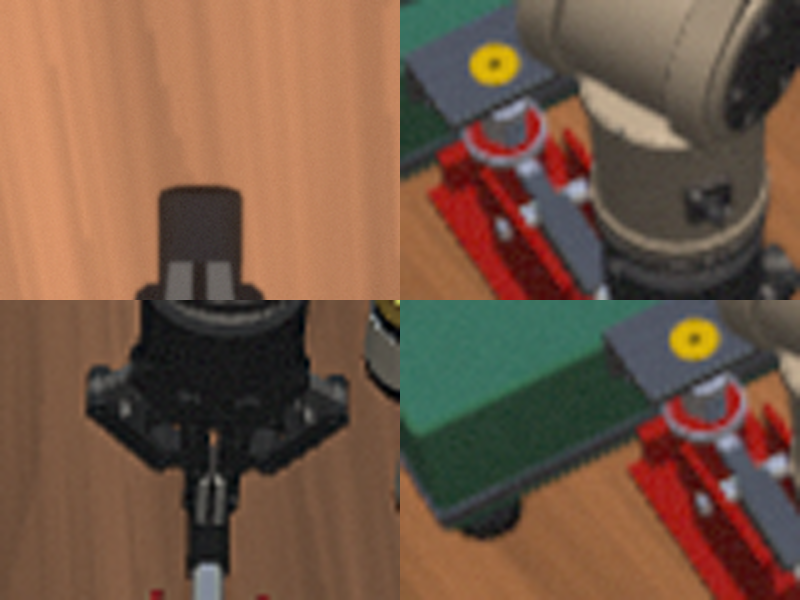

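Fingertips rest centrally on the black grip, and the ram has risen. The handle isn't on its stop yet (only 3 N), so I'll press on.

send_rows:
  deltas:
    - [0,0,0,0.02,0,0,0]
    - [0,0,0,0.03,0,0,0]
    - [0,0,0,0.03,0,0,0]

```text
clock: 11.73
tcp_pos: [0.609, 0.0964, 0.0306]
orientation: [2.33, 2.106, -0.001]
contact_force: [0.4, -0.3, 3.4]
grip_width: -0.0003
```

```bash
python3 - <<'E'
from h import *
np.set_printoptions(precision=4,suppress=True)
o=np.array([.0968,.9953]);G=np.array([.5989,-.0058])
def J(x,z,y=0): p=G+o*(-.045-x)+np.array([.9953,-.0968])*-y; return [*p,z]
K,R,t=cam('wrist6');print(-R.T@t,R[2])
print('seen end upper edge row 193.5, width cols',156+158/2,156+242/2)
for a in(0,.1,.2,.3,.4,.5):
    s=.25-a; e=np.array([-np.cos(s),np.sin(s)]);n=np.array([np.sin(s),np.cos(s)])
    q=np.array([-.006,.060])+e*.175
    u=q+n*.0105;l=q-n*.0105;g=np.array([-.006,.060])+e*.145+n*.0105
    print(a,'end top',proj('wrist6',J(*u)),'end bottom',proj('wrist6',J(*l)),'grip top xz',g, 'side end', proj('side6',J(*u)),'width',[proj('wrist6',J(*q,y))[0] for y in(-.0105,.0105)])
E
```

```text
[0.6165 0.1611 0.1898] [-0.0257 -0.2606 -0.9651]
seen end upper edge row 193.5, width cols 235.0 277.0
0 end top [250.459  266.0062] end bottom [251.2249 219.3495] grip top xz [-0.1439  0.106 ] side end [282.4917 177.2089] width [np.float64(288.3226997089528), np.float64(213.43886640111796)]
0.1 end top [251.1121 225.4096] end bottom [251.7256 196.363 ] grip top xz [-0.1478  0.0921] side end [282.2012 180.2597] width [np.float64(283.5119570184365), np.float64(219.38178423680375)]
0.2 end top [251.6343 200.0484] end bottom [252.1354 182.9798] grip top xz [-0.1503  0.0777] side end [281.9038 183.8452] width [np.float64(279.78625710683946), np.float64(224.0247324630427)]
0.3 end top [252.0601 185.0285] end bottom [252.4764 176.2994] grip top xz [-0.1513  0.0632] side end [281.6022 187.9172] width [np.float64(276.85221750631814), np.float64(227.71535525155252)]
0.4 end top [252.4133 177.1952] end bottom [252.7644 174.3953] grip top xz [-0.1509  0.0487] side end [281.2986 192.4283] width [np.float64(274.5089176267475), np.float64(230.69260074718812)]
0.5 end top [252.7108 174.4627] end bottom [253.0108 175.9607] grip top xz [-0.1491  0.0343] side end [280.9951 197.3328] width [np.float64(272.6153416138494), np.float64(233.12477873598064)]
```

```bash
python3 - <<'E'
from h import *
np.set_printoptions(precision=1,suppress=True)
o=np.array([.0968,.9953]);G=np.array([.5989,-.0058])
def J(x,z,y=0): p=G+o*(-.045-x)+np.array([.9953,-.0968])*-y; return [*p,z]
s=.25;e=np.array([-np.cos(s),np.sin(s)]);n=np.array([np.sin(s),np.cos(s)])
for L in(.165,.175):
  q=np.array([-.006,.060])+e*L;u=q+n*.0105;l=q-n*.0105
  print(L,'w5',proj('wrist5',J(*u)),proj('wrist5',J(*l)),'seen 256,162.6; scene5',proj('scene5',J(*q)),'seen ~262,206', 'side5',proj('side5',J(*u)),'seen',180+257/2.5,130+131/2.5)
print('baserear corners w5',proj('wrist5',J(-.075,.01,.04)),proj('wrist5',J(-.075,.01,-.04)),'seen',170*1.28,230*1.28,186*1.28)
print('scene6 saddle', [proj('scene6',J(.042,z)) for z in(.1,.105,.11,.118)],'base front corner',proj('scene6',J(.075,.01,-.04)),'seen',200+432/5,130+195/5, 'pad dot', proj('scene6',[.590,-.0925,.132]),'seen',200+494/5,130+64/5)
E
```

```text
0.165 w5 [253.1 172.7] [253.2 159.4] seen 256,162.6; scene5 [260.3 206.3] seen ~262,206 side5 [282.4 180.9] seen 282.8 182.4
0.175 w5 [253.  158.3] [253.1 145.9] seen 256,162.6; scene5 [262.4 208.7] seen ~262,206 side5 [282.5 177.2] seen 282.8 182.4
baserear corners w5 [214.5 238.4] [294.1 238.1] seen 217.6 294.40000000000003 238.08
scene6 saddle [array([218.8, 150.1]), array([218.7, 149. ]), array([218.5, 147.8]), array([218.2, 146. ])] base front corner [203.8 167.6] seen 286.4 169.0 pad dot [217.9 142.6] seen 298.8 142.8
```

```bash
python3 - <<'E'
from h import *
np.set_printoptions(precision=4,suppress=True)
o=np.array([.0968,.9953,0])
for tag,uv,T in(('side5',(284.8,171.2),[.6085,.0906,.1657]),('side6',(282.4,205),[.6089,.0967,.035])):
    T=np.array(T)
    for off in(-.011,0,.011):
        c,v=ray(tag,uv); k=np.dot(T+o*off-c,o)/np.dot(v,o); p=c+k*v; print(tag,off,p,'tip ahead of tcp',T[2]-p[2])
c=cam('wrist6')
for n in(5,6): print([proj(f'wrist{n}',np.array([.6085,.0906,.1657] if n==5 else [.6089,.0967,.035])+o*a-[0,0,.011]) for a in(-.011,.011)])
E
```

```text
side5 -0.011 [0.6097 0.0794 0.1841] tip ahead of tcp -0.018396410349937303
side5 0 [0.6113 0.0903 0.1715] tip ahead of tcp -0.005811044737799004
side5 0.011 [0.6129 0.1012 0.1589] tip ahead of tcp 0.006774320874339296
side6 -0.011 [0.6109 0.0855 0.049 ] tip ahead of tcp -0.013975026083339698
side6 0 [0.6125 0.0963 0.0343] tip ahead of tcp 0.0006874236814333468
side6 0.011 [0.6141 0.1072 0.0197] tip ahead of tcp 0.015349873446206502
[array([253.4096, 247.8817]), array([253.1405, 209.1867])]
[array([253.2219, 247.8998]), array([253.0086, 209.1763])]
```

send_rows:
  deltas:
    - [0,0,0,0.01,0,0,0]
    - [0,0,0,0.02,0,0,0]
    - [0,0,0,0.02,0,0,0]

```text
clock: 11.98
tcp_pos: [0.6089, 0.0963, 0.0277]
orientation: [2.331, 2.106, -0.001]
contact_force: [0.3, -0.8, 1.5]
grip_width: -0.0001
```

send_rows:
  deltas:
    - [0,0,0,0.01,0,0,0]
    - [0,0,0,0.02,0,0,0]
    - [0,0,0,0.02,0,0,0]

```text
clock: 12.23
tcp_pos: [0.6089, 0.0969, 0.0247]
orientation: [-2.33, -2.107, 0.0]
contact_force: [-0.2, -1.6, 2.3]
grip_width: 0.0003
```

send_rows:
  deltas:
    - [0,0,0,-0.2,0,0,0]
    - [0,0,0,-0.4,0,0,0]
    - [0,0,0,-0.6,0,0,0]
    - [0,0,0,-0.7,0,0,0]
    - [0,0,0,-0.7,0,0,0]
    - [0,0,0,-0.7,0,0,0]

```text
clock: 12.73
tcp_pos: [0.6091, 0.0976, 0.1304]
orientation: [2.33, 2.108, 0.002]
contact_force: [0.2, -0.6, -1.1]
grip_width: -0.0003
```

send_rows:
  deltas:
    - [0,0,0,0.07,0,0,0]
    - [0,0,0,0.1,0,0,0]
    - [0,0,0,0.1,0,0,0]

```text
clock: 12.98
tcp_pos: [0.6067, 0.0967, 0.1116]
orientation: [-2.328, -2.105, 0.008]
contact_force: [0.1, -0.1, -0.3]
grip_width: 0.0001
```

send_rows:
  deltas:
    - [0,0,0,0.07,0,0,0]
    - [0,0,0,0.1,0,0,0]
    - [0,0,0,0.1,0,0,0]

```text
clock: 13.23
tcp_pos: [0.6077, 0.0967, 0.0979]
orientation: [-2.329, -2.106, 0.005]
contact_force: [0.1, -0.3, -0.3]
grip_width: 0.0001
```

```bash
python3 -c "
from h import *
print(r.get_obs()['tcp_pos'])
for n in('wrist','scene','side'): grab(n,n+'7')
def c(im,x,y,W,H,o): return cv2.resize(im[y:y+H,x:x+W],o,interpolation=cv2.INTER_CUBIC)
w,s,d=[cv2.imread(f'pics/{n}7.png') for n in('wrist','scene','side')]
cv=np.zeros((600,800,3),np.uint8)
cv[:300,:400]=c(w,156,100,200,150,(400,300));cv[:300,400:]=c(s,195,130,80,60,(400,300));cv[300:,:400]=c(d,240,160,80,60,(400,300));cv[300:,400:]=c(s,200,120,40,30,(400,300))
cv2.imwrite('pics/mix7.png',cv)"
```

```text
[0.60774429 0.09673405 0.09785795]
```

View pics/mix7.png

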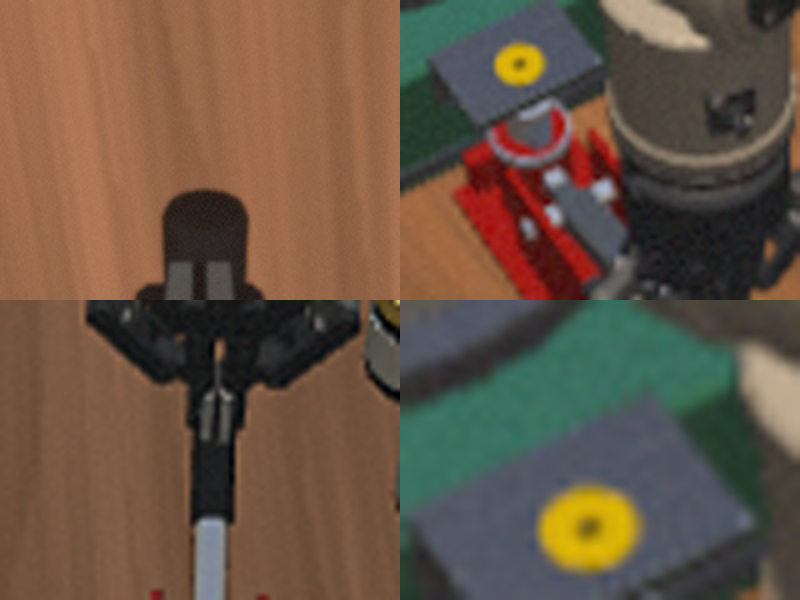

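The fingers rest on top of the grip and the handle rises with them. Handle up is at TCP z ≈ 0.098, so the effective tip is about 8 mm above the TCP and the stop should be near TCP 0.025. Stroke 1 was therefore complete; now stroke 2.

send_rows:
  deltas:
    - [0,0,0,0.06,0,0,0]
    - [0,0,0,0.12,0,0,0]
    - [0,0,0,0.18,0,0,0]
    - [0,0,0,0.24,0,0,0]
    - [0,0,0,0.3,0,0,0]
    - [0,0,0,0.36,0,0,0]
    - [0,0,0,0.41,0,0,0]
    - [0,0,0,0.45,0,0,0]
    - [0,0,0,0.48,0,0,0]
    - [0,0,0,0.48,0,0,0]
    - [0,0,0,0.48,0,0,0]

```text
clock: 14.3
tcp_pos: [0.6093, 0.097, 0.0285]
orientation: [2.33, 2.107, 0.0]
contact_force: [-2.2, 2.6, 12.1]
grip_width: -0.0002
```

send_rows:
  deltas:
    - [0,0,0,0.01,0,0,0]
    - [0,0,0,0.02,0,0,0]
    - [0,0,0,0.02,0,0,0]

```text
clock: 14.55
tcp_pos: [0.6094, 0.0968, 0.0261]
orientation: [2.33, 2.106, 0.0]
contact_force: [-3.5, 1.5, 15.6]
grip_width: 0.0
```

send_rows:
  deltas:
    - [0,0,0,0.01,0,0,0]
    - [0,0,0,0.02,0,0,0]
    - [0,0,0,0.02,0,0,0]

```text
clock: 14.8
tcp_pos: [0.6094, 0.0964, 0.0233]
orientation: [2.33, 2.106, -0.0]
contact_force: [-4.4, 0.8, 17.7]
grip_width: -0.0002
```

send_rows:
  deltas:
    - [0,0,0,0.01,0,0,0]
    - [0,0,0,0.02,0,0,0]
    - [0,0,0,0.02,0,0,0]

```text
clock: 15.05
tcp_pos: [0.6095, 0.0961, 0.0214]
orientation: [2.33, 2.105, -0.0]
contact_force: [-7.4, -0.7, 26.7]
grip_width: 0.0
```

```bash
python3 -c "
from h import *
o=r.get_obs();print(o['tcp_pos'],o['contact_force'])
for n in('wrist','scene','side'): grab(n,n+'8')
a=[cv2.imread(f'pics/scene{n}.png',0)[100:195,150:240] for n in(7,8)]
for x,y,W,H in((30,20,50,30),(5,60,30,30)):
  t=a[0][y:y+H,x:x+W]; b=a[1][max(0,y-10):y+H+10,max(0,x-5):x+W+10]
  print('scene shift',cv2.phaseCorrelate(np.float32(t),np.float32(a[1][y:y+H,x:x+W]),cv2.createHanningWindow((W,H),cv2.CV_32F)))
print('10mm up at pad =', proj('scene8',[.59,-.0925,.142])-proj('scene8',[.59,-.0925,.132]))
"
```

```text
[0.60949514 0.09611097 0.02137635] [-7.38461152 -0.66465698 26.73381796]
scene shift ((-0.2467714034117776, -0.18148641221486983), 1.0724130121866862)
scene shift ((0.14116569553708658, -0.3317726840097084), 0.7271995713975694)
10mm up at pad = [-0.35674878 -2.38389428]
```

send_rows:
  deltas:
    - [0,0,0,-0.1,0,0,0]
    - [0,0,0,-0.2,0,0,0]
    - [0,0,0,-0.3,0,0,0]
    - [0,0,0,-0.4,0,0,0]
    - [0,0,0,-0.5,0,0,0]
    - [0,0,0,-0.6,0,0,0]
    - [0,0,0,-0.6,0,0,0]
    - [0,0,0,-0.6,0,0,0]
    - [0,0,0,-0.6,0,0,0]
    - [0,0,0,-0.6,0,0,0]
    - [0,0,0,-0.6,0,0,0]
    - [0,0,0,-0.6,0,0,0]
    - [0,0,0,-0.6,0,0,0]

```text
clock: 16.28
tcp_pos: [0.6088, 0.097, 0.1084]
orientation: [-2.33, -2.107, 0.001]
contact_force: [-0.5, 0.0, -0.0]
grip_width: 0.0003
```

send_rows:
  deltas:
    - [0,0,0,0.07,0,0,0]
    - [0,0,0,0.13,0,0,0]
    - [0,0,0,0.19,0,0,0]
    - [0,0,0,0.25,0,0,0]
    - [0,0,0,0.31,0,0,0]
    - [0,0,0,0.37,0,0,0]
    - [0,0,0,0.43,0,0,0]
    - [0,0,0,0.49,0,0,0]
    - [0,0,0,0.54,0,0,0]
    - [0,0,0,0.58,0,0,0]
    - [0,0,0,0.6,0,0,0]
    - [0,0,0,0.6,0,0,0]

```text
clock: 17.28
tcp_pos: [0.6097, 0.0973, 0.021]
orientation: [2.33, 2.106, 0.001]
contact_force: [-7.1, -0.8, 28.3]
grip_width: 0.0003
```

send_rows:
  deltas:
    - [0,0,0,0.01,0,0,0]
    - [0,0,0,0.02,0,0,0]
    - [0,0,0,0.02,0,0,0]

```text
clock: 17.53
tcp_pos: [0.6099, 0.0971, 0.0196]
orientation: [2.33, 2.106, 0.001]
contact_force: [-11.8, -1.5, 40.1]
grip_width: -0.0003
```

```bash
cat > lift.py <<'E'
from h import *
import sys
o=r.get_obs();print(o['tcp_pos'],o['contact_force'])
t=sys.argv[1]
for n in('wrist','scene','side'): grab(n,n+t)
A,B=[cv2.imread(f'pics/scene{n}.png') for n in('7',t)]
for nm,x,y,W,H in(('dot',211,136,15,14),('lug',201,128,30,24),('corner+foot',160,165,30,28),('wall corner',150,130,30,40)):
    k=8;T=cv2.resize(A[y:y+H,x:x+W],None,fx=k,fy=k,interpolation=cv2.INTER_CUBIC);I=cv2.resize(B[y-8:y+H+8,x-8:x+W+8],None,fx=k,fy=k,interpolation=cv2.INTER_CUBIC)
    m=cv2.minMaxLoc(cv2.matchTemplate(I,T,cv2.TM_CCOEFF_NORMED));print(nm,'shift px',m[3][0]/k-8,m[3][1]/k-8,'score',round(m[1],3))
print('per 10mm at pad',proj('scene7',[.59,-.0925,.142])-proj('scene7',[.59,-.0925,.132]))
E
python3 lift.py 9
```

```text
[0.60985453 0.09710299 0.0196294 ] [-11.83639326  -1.48978206  40.06373411]
dot shift px -1.375 -4.0 score 0.988
lug shift px -1.5 -3.875 score 0.88
corner+foot shift px -0.875 -2.125 score 0.99
wall corner shift px -1.5 -3.125 score 0.991
per 10mm at pad [-0.35674878 -2.38389428]
```

send_rows:
  deltas:
    - [0,0,0,-0.01,0,0,0]
    - [0,0,0,-0.02,0,0,0]
    - [0,0,0,-0.02,0,0,0]

```text
clock: 17.93
tcp_pos: [0.6097, 0.0973, 0.0213]
orientation: [2.33, 2.106, 0.002]
contact_force: [-7.2, -0.6, 24.5]
grip_width: -0.0
```

```bash
python3 lift.py 10; python3 - <<'E'
from h import *
out=np.array([.0968,.9953,0]);ax=np.array([.9953,-.0968,0]);O=np.array([.590,-.0925,0])-.183*out
def P(x,y,z,th):
    c,s=np.cos(th),np.sin(th);d=y+.13; return O+ax*x+out*(-.13+d*c-z*s)+np.array([0,0,z*c+d*s])
for f in(2,5,8,10):
    th=f/260
    print('foot mm',f,*[n+str((proj('scene7',P(*q,th))-proj('scene7',P(*q,0))).round(2)) for n,q in(('dot',(0,.183,.132)),('foot/corner',(.14,.145,.02)),('wallcorner',(.15,.15,.1)))])
d,s=[cv2.imread(f'pics/scene{n}.png') for n in(7,10)]
def c(im,x,y,W,H,o): return cv2.resize(im[y:y+H,x:x+W],o,interpolation=cv2.INTER_CUBIC)
w=cv2.imread('pics/wrist10.png');e=cv2.imread('pics/side10.png')
cv=np.zeros((600,800,3),np.uint8)
cv[:300,:400]=c(d,155,125,80,60,(400,300));cv[:300,400:]=c(s,155,125,80,60,(400,300));cv[300:,:400]=c(s,180,110,120,90,(400,300));cv[300:,400:]=cv2.resize(e,(400,300))
cv2.imwrite('pics/mix10.png',cv)
E
```

```text
[0.60965946 0.09731357 0.02131587] [-7.20729651 -0.58038273 24.54702213]
dot shift px -1.375 -4.0 score 0.988
lug shift px -1.5 -3.875 score 0.883
corner+foot shift px -0.875 -2.125 score 0.99
wall corner shift px -1.5 -3.125 score 0.991
per 10mm at pad [-0.35674878 -2.38389428]
foot mm 2 dot[-0.28 -0.83] foot/corner[-0.16 -0.46] wallcorner[-0.29 -0.68]
foot mm 5 dot[-0.7  -2.08] foot/corner[-0.41 -1.16] wallcorner[-0.73 -1.7 ]
foot mm 8 dot[-1.14 -3.34] foot/corner[-0.67 -1.87] wallcorner[-1.18 -2.74]
foot mm 10 dot[-1.43 -4.19] foot/corner[-0.84 -2.35] wallcorner[-1.48 -3.43]
```

View pics/mix10.png

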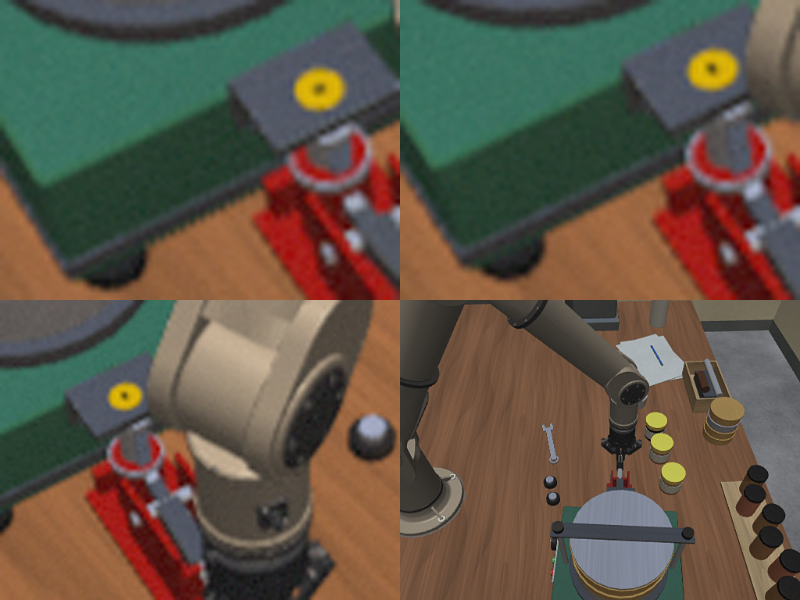

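The shaker side is up: all four image patches agree on about 9 mm of foot clearance. The handle is on its stop (the force rises steeply below TCP 0.022) and held with 24.5 N. Handing in.

```bash
python3 -c "
from bench import r
print(r.get_obs()['clock'],r.hand_in())"
```

```text
the job is handed in; nothing more can be done
18.0833 None
```

The jack is under the lug, and the shaker's feet on that side hang about 9 mm clear of the bench. The arm is holding the handle fully down, and I handed the job in at 18.1 s.

- **Placing:** I carried the jack by its cheeks, set it down square to the shaker and slid it in until the nose stopped against the wall, at 14 N. The saddle measured within about 1 mm sideways of the pad. The pad's own position differed by about 4 mm between the wrist and scene cameras, so I used the average.
- **Pumping:** The job took three strokes, one free and two loaded. After the second, the picture showed only about 1 to 2 mm of lift, so I let the handle up and pressed again.
- **Last checks:** The scene-camera shift of the pad spot, wall corner and foot all fit about 9 to 10 mm of foot clearance. The handle is on its stop and held with about 24.5 N. The jars, wrench and new feet look untouched in the last pictures. I did not check the tin closely, but the arm never went near it.
- **Disagreements:** Closed on the handle, the fingertips seemed to press about 19 mm higher up than the stated geometry, so I found the stop by force instead. The first, free stroke may have ended about 3 mm short of the stop.
- **Force:** The wrist force touched 40 N for a moment at the end of the last stroke, pressed through the fingertips, and I backed it off at once. That is right at the 40 N limit given for the arm and gripper body.

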